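Close the board test fixture and hold its cover down

ROBOT

A 7-joint arm with a two-finger parallel gripper is mounted at the origin on the work surface. World frame = base frame: x ahead of the robot, y to its left, z up, the work surface at z = 0. Lengths are in m, angles in rad, forces in N, time in s.
With the tool pointing down it reaches from about 0.4 to 0.925 m from the base axis. Payload 5.6 kg.
Tool frame: the origin (TCP) lies midway between the tips of the shut fingers; the grasp point (between the pads) lies 19 mm behind it; z points along the fingers, y is the line along which they close (so a half turn about z gives the same grasp; the last joint's range is limited). The gripper opens to 85 mm and grips with 20 to 120 N. Pads are 22 mm wide; open, the fingers measure 114 mm over their backs; the gripper's body (76 mm by 85 mm) begins 54 mm behind the grasp point. The pads swing forward as they close: fully open they stand 13 mm farther back than shut.
Start: joints at [1.243, 0.468, -0.012, 1.603, 0.006, 1.071, -0.056], TCP at [0.183, -0.624, 0.231] pointing down, gripper open.
Joint ranges: [-2.53, 2.53], [-0.31, 2.02], [-1.57, 1.55], [0.28, 2.44], [-1.29, 4.43], [0.15, 1.84], [-2.92, 2.92]. Speed limits (rad/s): [2.57, 2.57, 3.14, 3.14, 3.14, 3.14, 3.14].

INTERFACE

Orientations are given as a unit quaternion [x, y, z, w].
In Python, from station import manip, optics, finish_job gives the robot as it stands.
- The arm moves only by the shell command python3 -m jog 'ROWS' [FORCE]. ROWS is JSON, a list of rows, each a list of 5 numbers: the finger opening in cm, from 0 to 8.54, then the shift along the world's x, y, z in cm, then the turn about the world's z in rad. In form: [[jaw, x, y, z, turn], ...]. A call has exactly 10 rows; each row shifts and turns the commanded pose from where the row before left it; what a row does not reach is not made up. A row lasts 1/12 s, in which the tool goes at most 41.7 mm and 7.16 degrees, less where a joint would pass 70% of its speed; a pose out of reach is approached as far as the arm can. A call is refused whole if a number of a shift passes 4.17 or a number of a turn 0.125, either way. A call with a gripper value outside its range is refused whole. The fingers move at their own pace and stop on an object; FORCE is the grip in N (left out, the last holds). Time passes only in rows, so rows that do not move let the fingers close, or fill a call up. It gives the time, the measured TCP pose, the force, the opening and the grip force at its end, in the units of the state.
- manip.state(): the state, without advancing time (a new reading comes with each control period).
- optics.snapshot(name): name is "scene" or "top" or "wrist"; returns (picture, depth): 480x640x3 uint8, red, green, blue; 480x640 float32, m along the optical axis (not along the pixel's ray), 0 where there is no reading.
- optics.camera_params(name): a dict with "fx", "fy", "cx", "cy" (pixels), "xyz" and "rotation" of the camera in the world; the wrist camera has in their place "mount" (4x4, takes a point from camera to tool coordinates, whose origin is the TCP and whose axes are the flange's). Camera axes: x right, y down, z forward; pixel columns grow to the right and rows downward; lengths in m; the calibration is good to about 2 mm. The wrist camera is an equidistant fisheye: a pixel r from the principal point sees the ray r / f radians off the axis. A picture is of the moment at which its call begins: read the wrist's pose just before it. camera_params takes no time and is no camera call.
- finish_job(): hands the job in; it is judged then, once.
The state is a dict: "t": time; "joint_positions": joint angles; "dq": joint speeds; "joint_efforts": joint torques, N m; "position": TCP position; "tcp_rot": TCP orientation; "wrist_force": force on the tool from outside, world axes, zero at the start; "ft_torque": the same for the moment, N m; "gripper_width": finger opening in m; "grasp_force": force on a finger pad.
Only numpy, scipy, OpenCV 4.12 (cv2) and the standard library are available. Lean on these libraries where they do the work, as an engineer would, in place of code of your own. Each camera call takes 0.05 s, during which the arm holds its last target. There are 200 camera calls.

TASK

Get the two boards ready for test without gripping anything: with the fingertips, first push both aluminium trays of the test fixture fully home, then push its raised, sprung cover down shut. The cover lifts again when released, so finish while still holding it fully shut with the fingers. Leave the other things on the bench where they are.

Things in the scene. Friction and masses are not known exactly. Their poses are not given: they have to be found in the camera images.
- fixture: board test fixture, fixed: grey open-topped case 180 mm deep (x), 250 wide (y), 58 tall, with a black housing 56 mm wide and tall along its -y side. Origin: centre of the grey case's underside, on the bench; x points into the fixture (the way trays are pushed), y left, z up. Tray centre lines at y = +-60.5 mm, fronts at x = -90 mm when home; cover hinge axis along y at x = 90, z = 60 mm.
- tray_left_front (a point): centre of the outer (robot-facing) face of the left tray's front, a plain upright plate 109 mm wide and 44 mm tall (10 to 54 mm above the bench), no handle; moves with the tray
- tray_right_front (a point): centre of the outer (robot-facing) face of the right tray's front, a plain upright plate 109 mm wide and 44 mm tall (10 to 54 mm above the bench), no handle; moves with the tray
- tray_left (a joint): slide of the left tray (m): 0 = fully home, front flush with the fixture's front; grows as it comes out toward the robot, at most 0.075. It slides stiffly (about 2 N), stops hard at 0 and stays where it is left.
- tray_right (a joint): slide of the right tray (m): 0 = fully home, front flush with the fixture's front; grows as it comes out toward the robot, at most 0.075. It slides stiffly (about 2 N), stops hard at 0 and stays where it is left.
- cover (a joint): cover angle (rad): 0 = shut, level on the case (hard stop); 1.0 = fully open (hard stop), where a spring keeps it. Hinged along the case's far edge, so its robot-side edge is raised when open. Pushing at the pad takes about 3 N when open, 4 to 7 N near shut; released, it rises back to 1.0.
- cover_pad (a point): centre of the top of the black rubber press pad (36 x 100 mm, 2 mm thick) on the outer face of the cover, a flat aluminium plate 180 mm deep, 246 mm wide, 8 mm thick. The pad lies mid-width, 150 mm from the hinge axis toward the robot edge (5 to 185 mm from the axis is plate); its top is 10 mm above the axis when shut, that is 70 mm above the bench. It turns with the cover.
- pin_jar: bystander, loose, to be left alone: small glass jar, 34 mm across, 52 mm tall, standing on the fixture's black housing (56 mm up). Origin: centre of its underside.
- solder_spool: bystander, loose, to be left alone: grey plastic spool, 60 mm across, 48 mm tall, standing beside the fixture. Origin: centre of its underside.
- screwdriver: bystander, loose, to be left alone: screwdriver lying on the bench, 170 mm long, along its x axis. Origin: middle of its length.
- flux_bottle: bystander, loose, to be left alone: amber bottle, 44 mm across, 85 mm tall. Origin: centre of its underside.
- meter: bystander, loose, to be left alone: black hand multimeter lying flat, 145 x 75 x 34 mm. Origin: centre of its underside.
- parts_bin: bystander, loose, to be left alone: small grey open bin, 100 x 75 x 50 mm. Origin: centre of its underside.
- wire_cup: bystander, loose, to be left alone: white cup, 68 mm across, 75 mm tall. Origin: centre of its underside.

How it is judged:
By the outcome, as a careful person would: the job done as asked, in the order asked, and still so for the second after the job is handed in, while the arm keeps its last pose, push and grip.
It also fails if it takes over 54 s, if anything falls off the work surface, if the arm or the gripper's body presses on something with over 40 N, if the wrist force passes 120 N, or if a joint passes its speed limit or range.

## Working session

There is one attempt and no reset: what is moved stays moved. The work goes in short steps, Python scripts to look and compute and a shell command to move; the robot and the scene stay as the last step left them, time stands still between calls to the robot, and variables do not carry over. Pictures are saved under pics/ and viewed, at most 10 in all, crops included, and the job is handed in when it is done.

```bash
mkdir -p pics; python3 - <<'E'
from station import manip, optics
import cv2,numpy as np
for n in ("scene","top"):
    p,d=optics.snapshot(n); cv2.imwrite(f"pics/{n}0.png",p[:,:,::-1]); np.savez(f"{n}0.npz",p=p,d=d)
    c=optics.camera_params(n); print(n,{k:np.round(v,4).tolist() if not np.isscalar(v) else v for k,v in c.items()}, (d>0).mean())
s=manip.state(); print({k:np.round(v,3) for k,v in s.items()})
E
```

```text
scene {'fx': 545.7097878168463, 'fy': 545.7097878168463, 'cx': 332.83782183775605, 'cy': 238.42887694578587, 'xyz': [0.1678, -0.6087, 0.87], 'rotation': [0.8808, -0.2784, 0.11, -0.367]} 0.996015625
top {'fx': 479.7505307146781, 'fy': 479.7505307146781, 'cx': 319.7249553217949, 'cy': 233.33197490578544, 'xyz': [0.486, 0.0473, 0.9651], 'rotation': [-0.7039, 0.7064, -0.0438, 0.0599]} 0.99591796875
{'t': np.float64(0.1), 'joint_positions': array([ 1.243,  0.468, -0.012,  1.604,  0.006,  1.071, -0.056]), 'dq': array([-0.   , -0.001,  0.002, -0.003,  0.002, -0.   , -0.   ]), 'joint_efforts': array([ 1.0000e-03, -5.3352e+01,  2.1000e-02, -2.5196e+01,  1.1000e-02,
        4.0000e-03, -0.0000e+00]), 'position': array([ 0.182, -0.623,  0.23 ]), 'tcp_rot': array([ 0.99 ,  0.142, -0.   , -0.001]), 'wrist_force': array([0.317, 0.594, 0.275]), 'ft_torque': array([-0.038, -0.046,  0.01 ]), 'grasp_force': np.float64(0.0), 'gripper_width': np.float64(0.086)}
```

View pics/scene0.png

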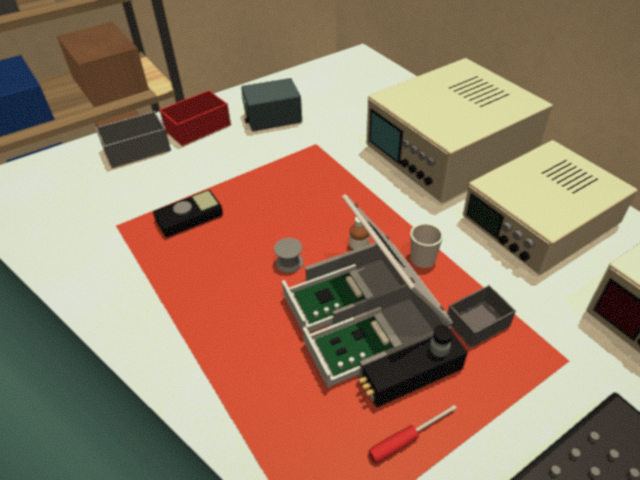

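View pics/top0.png

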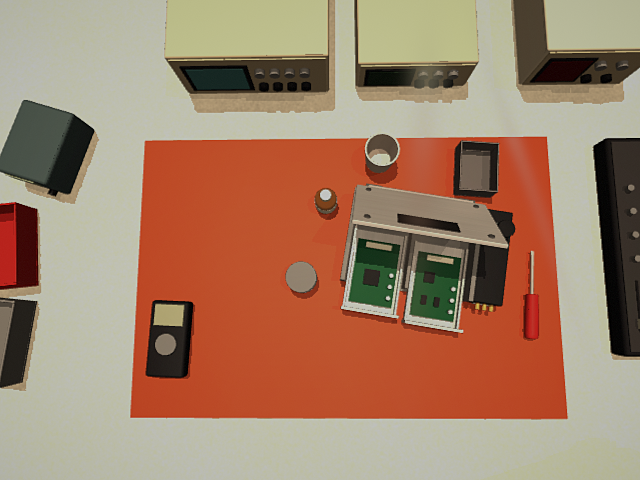

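The scene view shows both trays out (fronts around (300,310) and (325,360)) and the cover raised, with the jar on the housing at (440,340). In the top view the tray fronts run (343,311)-(402,318) and (404,322)-(463,333), with the cover around (430,215).

```bash
cat > h.py <<'E'
import numpy as np,cv2
from scipy.spatial.transform import Rotation as R
from station import optics
def cloud(n,d):
    c=optics.camera_params(n); v,u=np.mgrid[:480,:640]
    P=np.stack([(u-c['cx'])/c['fx']*d,(v-c['cy'])/c['fy']*d,d],-1)
    r=np.array(c['rotation']); M=R.from_quat(r).as_matrix() if r.size==4 else r
    return P@M.T+np.array(c['xyz'])
E
python3 - <<'E'
from h import *
z=np.load('top0.npz');W=cloud('top',z['d']);p=z['p'].astype(int)
print('mat z',np.median(W[380:410,250:400,2]))
for name,(u0,u1) in dict(left=(347,398),right=(410,458)).items():
    pts=[]
    for u in range(u0,u1,3):
        # lowest row where height >0.04 
        col=W[280:345,u,2]; r=np.where(col>0.045)[0].max()+280
        pts.append([u,r,*W[r,u]])
    pts=np.array(pts); k=np.polyfit(pts[:,3],pts[:,2],1); res=pts[:,2]-np.polyval(k,pts[:,3])
    print(name,'dx/dy',k, 'res',res.std()); print(np.round(pts[::5],3).tolist())
# cover plane: points with z>.08 in region
m=np.zeros((480,640),bool); m[185:250,345:512]=1; m&=(W[...,2]>.075)
P=W[m]; c=np.median(P,0)
for _ in range(5):
    n=np.linalg.svd(P-P.mean(0),full_matrices=False)[2][2]; e=(P-P.mean(0))@n; P=P[abs(e)<.006]
n*=np.sign(n[2]); print('cover n',n,'angle',np.arccos(n[2]),'hdir yaw',np.arctan2(n[1],n[0]),len(P),P.min(0),P.max(0),P.mean(0))
# black pad
q=m&(p.sum(-1)<150); 
nl,l,s,ce=cv2.connectedComponentsWithStats(q.astype(np.uint8))
for i in range(1,nl):
    if s[i,4]>60: print('dark',s[i],ce[i],np.median(W[l==i],0))
# case left wall top
for b,(r0,r1,c0,c1) in dict(leftwall=(235,285,338,360),house=(225,300,470,512)).items():
    S=W[r0:r1,c0:c1].reshape(-1,3); S=S[(S[:,2]>.048)&(S[:,2]<.066)]; print(b,len(S),S.min(0),S.max(0))
E
```

```text
mat z 0.0004571665679017345
left dx/dy [0.20260465 0.47531467] res 0.00111371608979584
[[347.0, 309.0, 0.477, 0.017, 0.053], [362.0, 312.0, 0.472, -0.011, 0.055], [377.0, 314.0, 0.468, -0.039, 0.052], [392.0, 317.0, 0.462, -0.067, 0.053]]
right dx/dy [0.18191126 0.46902257] res 0.0005136078638607051
[[410.0, 323.0, 0.451, -0.1, 0.052], [425.0, 326.0, 0.446, -0.127, 0.055], [440.0, 329.0, 0.44, -0.155, 0.053], [455.0, 331.0, 0.437, -0.182, 0.055]]
cover n [ 0.84455676 -0.14720519  0.51483445] angle 1.0299817928253687 hdir yaw -0.17256518057411 1619 [ 0.59405611 -0.23429202  0.12274284] [0.67790918 0.00718679 0.2062608 ] [ 0.63392097 -0.11564424  0.16277925]
dark [398 214  62  18 513] [428.01364522 222.41130604] [ 0.61737075 -0.11125609  0.19304141]
dark [497 220  15  18 192] [505.36979167 227.61979167] [ 0.62220584 -0.26688551  0.10753785]
leftwall 195 [0.53296327 0.00820782 0.04804395] [0.61691151 0.02990155 0.06141285]
house 1889 [ 0.49502593 -0.29124847  0.04836336] [ 0.61141385 -0.21100615  0.06175344]
```

```bash
python3 -m jog '[[0,2.5,3,0,-0.116],[0,2.5,3,0,-0.116],[0,2.5,3,0,-0.116],[0,2.5,3,0,-0.117],[0,2.5,3,0,0],[0,2.5,3,0,0],[0,2.5,3,0,0],[0,2.5,3,0,0],[0,2.5,3,0,0],[0,2.5,3,0,0]]' 
python3 -m jog '[[0,0,3.1,0,0],[0,0,3.1,0,0],[0,0,3.1,0,0],[0,0,3.1,0,0],[0,0,3.1,0,0],[0,0,3.1,0,0],[0,0,3.1,0,0],[0,0,3.1,0,0],[0,0,3.1,0,0],[0,0,2.8,0,0]]'; python3 -m jog '[[0,0,0,-3,0],[0,0,0,-3,0],[0,0,0,-3,0],[0,0,0,-3,0],[0,0,0,-3,0],[0,0,0,-3,0],[0,0,0,-1,0],[0,0,0,0,0],[0,0,0,0,0],[0,0,0,0,0]]'
```

```text
t: 0.93
position: [0.4333, -0.322, 0.2311]
tcp_rot: [0.996, -0.09, -0.0, -0.0]
wrist_force: [0.9, -0.8, -0.7]
gripper_width: -0.0003
grasp_force: 0.0
t: 1.77
position: [0.4321, -0.015, 0.2312]
tcp_rot: [0.996, -0.09, -0.0, -0.0]
wrist_force: [0.5, -0.2, -0.1]
gripper_width: -0.0002
grasp_force: 0.0
t: 2.6
position: [0.4338, -0.0168, 0.0426]
tcp_rot: [0.996, -0.09, 0.001, -0.0]
wrist_force: [0.4, -0.5, -0.4]
gripper_width: 0.0001
grasp_force: 0.0
```

```bash
python3 - <<'E'
from h import *
from station import manip
s=manip.state(); M=R.from_quat(s['tcp_rot']).as_matrix(); print(s['position'],M.round(3).tolist())
p,d=optics.snapshot('wrist'); c=optics.camera_params('wrist'); print(np.round(c['mount'],3).tolist())
p2,d2=optics.snapshot('scene')
cv2.imwrite('pics/c1.png',np.hstack([cv2.resize(p,(400,300)),cv2.resize(p2,(400,300))])[:,:,::-1])
E
```

```text
[ 0.43375974 -0.01676722  0.04261248] [[0.984, -0.179, 0.002], [-0.179, -0.984, -0.0], [0.002, -0.0, -1.0]]
[[-0.001, -0.954, -0.3, 0.076], [1.0, -0.001, -0.001, 0.001], [0.001, -0.3, 0.954, -0.144], [0.0, 0.0, 0.0, 1.0]]
```

View pics/c1.png

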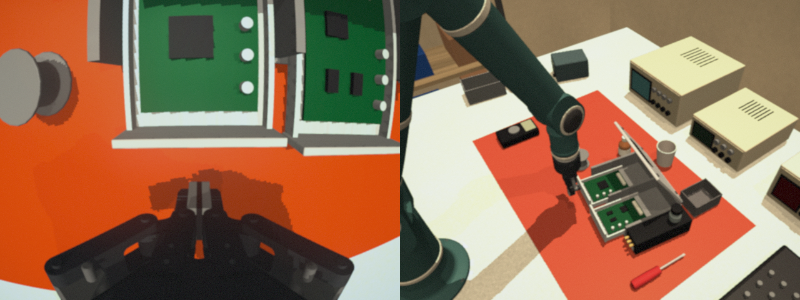

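The wrist view (left half) shows the left front plate at (200,140), square to the shut fingers at (198,195). The wrist camera sits on the fixture side and would come close to the raised cover, so I'll turn the tool half round first.

```bash
python3 -c "
from station import manip;print(manip.state()['joint_positions'])"
python3 -m jog '[[0,0,0,0,0.12],[0,0,0,0,0.12],[0,0,0,0,0.12],[0,0,0,0,0.12],[0,0,0,0,0.12],[0,0,0,0,0.12],[0,0,0,0,0.12],[0,0,0,0,0.12],[0,0,0,0,0.12],[0,0,0,0,0.12]]'
python3 -c "
from station import manip;print(manip.state()['joint_positions'])"
```

```text
[ 0.16814748  0.45153652 -0.24045756  2.22690115  0.22696476  0.48190135
 -2.00174396]
t: 3.53
position: [0.4336, -0.0173, 0.0426]
tcp_rot: [0.871, 0.49, 0.001, 0.001]
wrist_force: [0.5, -0.2, -0.4]
gripper_width: -0.0003
grasp_force: 0.0
[ 0.4243894   0.50647138 -0.54238618  2.2117991   0.51011178  0.5416261
 -1.05253933]
```

```bash
python3 -m jog '[[0,0,0,0,0.12],[0,0,0,0,0.12],[0,0,0,0,0.12],[0,0,0,0,0.12],[0,0,0,0,0.12],[0,0,0,0,0.12],[0,0,0,0,0.12],[0,0,0,0,0.12],[0,0,0,0,0.12],[0,0,0,0,0.12]]'
python3 -m jog '[[0,0,0,-0.3,0.12],[0,0,0,-0.3,0.12],[0,0,0,-0.3,0.12],[0,0,0,-0.3,0.12],[0,0,0,-0.3,0.12],[0,0,0,0,0.142],[0,0,0,0,0],[0,0,0,0,0],[0,0,0,0,0],[0,0,0,0,0]]' || true
python3 -c "
from station import manip;print(manip.state()['joint_positions'],manip.state()['tcp_rot'])"
```

```text
t: 4.37
position: [0.4335, -0.0176, 0.0425]
tcp_rot: [0.442, 0.897, -0.0, 0.002]
wrist_force: [0.5, 0.5, 0.0]
gripper_width: -0.0003
grasp_force: 0.0
[ 0.65060515  0.60658882 -0.82369553  2.1994481   0.76889902  0.6488089
 -0.07658256] [ 4.42457746e-01  8.96787968e-01 -3.14150410e-04  1.54457823e-03]out of range; nothing moved
```

```bash
python3 -m jog '[[0,0,0,-0.3,0.123],[0,0,0,-0.3,0.123],[0,0,0,-0.3,0.123],[0,0,0,-0.3,0.123],[0,0,0,-0.3,0.123],[0,0,0,0,0.122],[0,0,0,0,0],[0,0,0,0,0],[0,0,0,0,0],[0,0,0,0,0]]'
python3 -m jog '[[0,0.8,-0.15,0,0],[0,0.8,-0.15,0,0],[0,0.8,-0.15,0,0],[0,0.8,-0.15,0,0],[0,0.8,-0.15,0,0],[0,0.8,-0.15,0,0],[0,0.7,-0.1,0,0],[0,0.7,-0.1,0,0],[0,0,0,0,0],[0,0,0,0,0]]'
python3 -c "
from station import manip;print(manip.state()['joint_positions'])"
```

```text
t: 5.2
position: [0.4329, -0.0172, 0.0267]
tcp_rot: [0.093, 0.996, -0.0, 0.001]
wrist_force: [0.2, -0.3, 0.0]
gripper_width: -0.0
grasp_force: 0.0
t: 6.03
position: [0.4954, -0.028, 0.0262]
tcp_rot: [0.093, 0.996, 0.0, 0.0]
wrist_force: [-0.3, -0.5, -0.2]
gripper_width: -0.0003
grasp_force: 0.0
[ 0.71497242  0.78456649 -0.92873381  2.05538964  0.92265877  0.78880111
  0.59379976]
```

```bash
python3 -m jog '[[0,0.25,-0.05,0,0],[0,0.25,-0.05,0,0],[0,0.2,-0.04,0,0],[0,0.2,-0.04,0,0],[0,0.1,-0.02,0,0],[0,0.1,-0.02,0,0],[0,0.1,-0.02,0,0],[0,0.1,-0.02,0,0],[0,0.1,-0.02,0,0],[0,0.1,-0.02,0,0]]'
python3 - <<'E'
from h import *
p,d=optics.snapshot('scene')
cv2.imwrite('pics/c2.png',cv2.resize(p[230:430,240:500],(780,600))[:,:,::-1])
E
```

```text
t: 6.87
position: [0.5096, -0.0306, 0.0263]
tcp_rot: [0.092, 0.996, 0.0, -0.0]
wrist_force: [-2.3, 2.3, -0.6]
gripper_width: -0.0004
grasp_force: 1.1
```

View pics/c2.png

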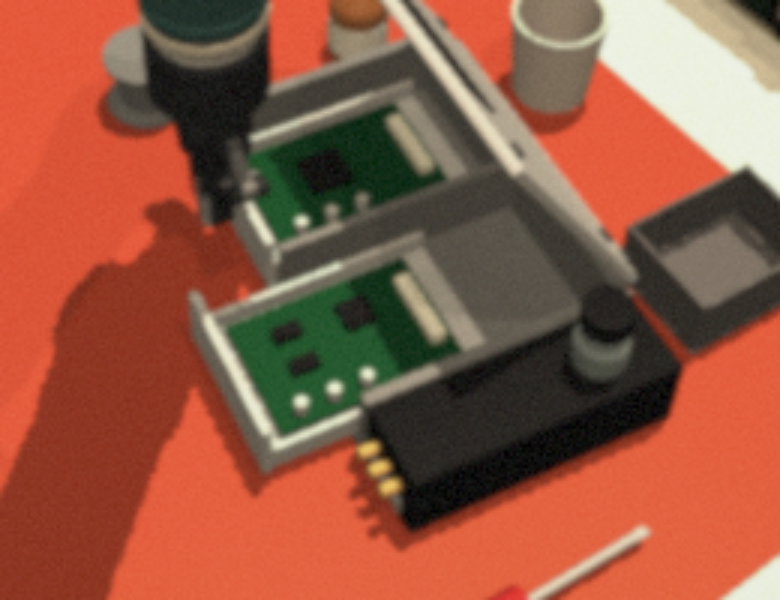

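The left tray (front edge about (262,225)) is almost home. The right tray is still out, with its front at (235,380). I'll keep pushing left until the force rises at the stop.

```bash
python3 -m jog '[[0,0.1,-0.02,0,0],[0,0.1,-0.02,0,0],[0,0.1,-0.02,0,0],[0,0.1,-0.02,0,0],[0,0,0,0,0],[0,0,0,0,0],[0,0,0,0,0],[0,0,0,0,0],[0,0,0,0,0],[0,0,0,0,0]]'
```

```text
t: 7.75
position: [0.5122, -0.0313, 0.0263]
tcp_rot: [0.092, 0.996, -0.0, -0.001]
wrist_force: [-5.5, 3.1, 3.9]
gripper_width: -0.0001
grasp_force: 3.3
```

```bash
python3 -m jog '[[0,0.1,-0.02,0,0],[0,0.1,-0.02,0,0],[0,0.1,-0.02,0,0],[0,0.1,-0.02,0,0],[0,0,0,0,0],[0,0,0,0,0],[0,0,0,0,0],[0,0,0,0,0],[0,0,0,0,0],[0,0,0,0,0]]'
```

```text
t: 8.58
position: [0.5122, -0.0312, 0.0258]
tcp_rot: [0.092, 0.996, -0.001, -0.005]
wrist_force: [-17.4, 3.9, 11.7]
gripper_width: 0.0002
grasp_force: 8.6
```

Hard stop reached. Now over to the right tray.

```bash
python3 -m jog '[[0,-1,0.2,0,0],[0,-1.5,0.2,0,0],[0,-1.5,0,2.5,0],[0,0,0,2.5,0],[0,0,0,2,0],[0,-1.9,-2.5,0,0],[0,-1.9,-2.5,0,0],[0,-1.9,-2.5,0,0],[0,-1.4,-2.9,0,0],[0,0,0,0,0]]'
python3 -m jog '[[0,0,0,-2,0],[0,0,0,-2,0],[0,0,0,-2,0],[0,0,0,-1,0],[0,0,0,0,0],[0,0,0,0,0],[0,0,0,0,0],[0,0,0,0,0],[0,0,0,0,0],[0,0,0,0,0]]'
```

```text
t: 9.42
position: [0.4038, -0.1391, 0.0957]
tcp_rot: [0.097, 0.995, -0.002, -0.001]
wrist_force: [0.2, -1.1, -0.4]
gripper_width: -0.0001
grasp_force: 0.0
t: 10.25
position: [0.407, -0.1327, 0.0268]
tcp_rot: [0.092, 0.996, -0.0, 0.001]
wrist_force: [-0.9, -0.3, 0.1]
gripper_width: 0.0002
grasp_force: 0.0
```

```bash
python3 -m jog '[[0,0.8,-0.15,0,0],[0,0.8,-0.15,0,0],[0,0.8,-0.15,0,0],[0,0.8,-0.15,0,0],[0,0.8,-0.15,0,0],[0,0.8,-0.15,0,0],[0,0.8,-0.15,0,0],[0,0.8,-0.15,0,0],[0,0.6,-0.1,0,0],[0,0.4,-0.08,0,0]]'
python3 -m jog '[[0,0.2,-0.04,0,0],[0,0.2,-0.04,0,0],[0,0.2,-0.04,0,0],[0,0.1,-0.02,0,0],[0,0.1,-0.02,0,0],[0,0.1,-0.02,0,0],[0,0.1,-0.02,0,0],[0,0.1,-0.02,0,0],[0,0,0,0,0],[0,0,0,0,0]]'
```

```text
t: 11.08
position: [0.4815, -0.146, 0.0262]
tcp_rot: [0.092, 0.996, 0.0, 0.0]
wrist_force: [-1.8, 1.8, 0.8]
gripper_width: -0.0002
grasp_force: 1.2
t: 11.92
position: [0.4918, -0.1486, 0.0263]
tcp_rot: [0.092, 0.996, -0.0, 0.0]
wrist_force: [-1.3, 2.1, 0.3]
gripper_width: 0.0001
grasp_force: 0.7
```

```bash
python3 -m jog '[[0,0.1,-0.02,0,0],[0,0.1,-0.02,0,0],[0,0.1,-0.02,0,0],[0,0.1,-0.02,0,0],[0,0,0,0,0],[0,0,0,0,0],[0,0,0,0,0],[0,0,0,0,0],[0,0,0,0,0],[0,0,0,0,0]]'
python3 -m jog '[[0,0.1,-0.02,0,0],[0,0.1,-0.02,0,0],[0,0.1,-0.02,0,0],[0,0,0,0,0],[0,0,0,0,0],[0,0,0,0,0],[0,0,0,0,0],[0,0,0,0,0],[0,0,0,0,0],[0,0,0,0,0]]'
```

```text
t: 12.75
position: [0.492, -0.1487, 0.0259]
tcp_rot: [0.092, 0.996, -0.001, -0.004]
wrist_force: [-11.3, 3.6, 8.6]
gripper_width: 0.0001
grasp_force: 5.9
t: 13.58
position: [0.492, -0.1486, 0.0255]
tcp_rot: [0.092, 0.996, -0.001, -0.007]
wrist_force: [-18.7, 4.2, 14.0]
gripper_width: -0.0002
grasp_force: 10.0
```

```bash
python3 -m jog '[[0,-1,0.2,0,0],[0,-1,0.2,0,0],[0,-1,0.1,2,0],[0,0,0,3.6,0],[0,0,0,3.6,0],[0,0,0,3.6,0],[0,0,0,3.6,0],[0,0,0,3.6,0],[0,0,0,3.6,0],[0,0,0,3.6,0]]'
python3 -m jog '[[0,3.7,0.56,0,0],[0,3.7,0.56,0,0],[0,3.7,0.56,0,0],[0,3.7,0.56,0,0],[0,3.7,0.56,0,0],[0,0,0,-3,0],[0,0,0,-3,0],[0,0,0,-3,0],[0,0,0,0,0],[0,0,0,0,0]]'
python3 - <<'E'
from h import *
from station import manip
print(manip.state()['joint_positions'])
p,d=optics.snapshot('scene'); t,d2=optics.snapshot('top')
cv2.imwrite('pics/c3.png',np.hstack([cv2.resize(p[180:420,240:500],(400,370)),cv2.resize(t[150:345,290:540],(400,370))])[:,:,::-1])
E
```

```text
t: 14.42
position: [0.4686, -0.1452, 0.3003]
tcp_rot: [0.092, 0.996, -0.001, 0.001]
wrist_force: [0.0, -0.8, -0.2]
gripper_width: 0.0001
grasp_force: 0.0
t: 15.25
position: [0.6532, -0.1174, 0.2075]
tcp_rot: [0.092, 0.996, 0.0, -0.001]
wrist_force: [-0.1, 0.3, 0.6]
gripper_width: -0.0001
grasp_force: 0.0
[ 0.79051937  0.78459345 -1.06476383  1.53914408  0.70974516  1.24661877
  1.00128159]
```

View pics/c3.png

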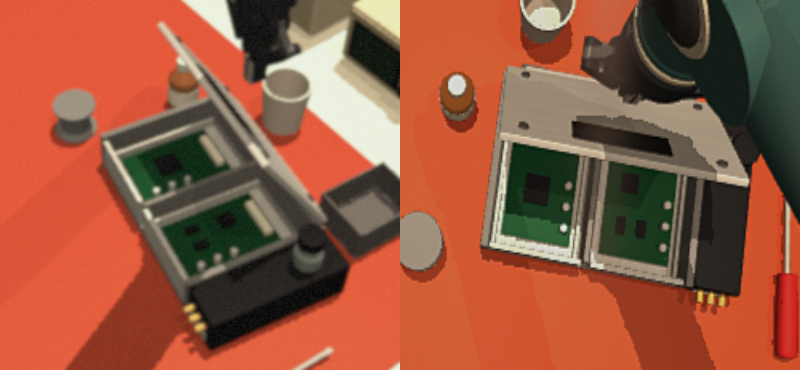

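Both trays are flush (left panel fronts at (110,150) to (190,295)), and the fingers stand behind the raised cover, clear of it and the jar. Next, the arc.

```bash
python3 - <<'E'
import numpy as np
yaw=-.178; ex=np.array([np.cos(yaw),np.sin(yaw)]); o=np.array([.601,-.108])
def tcp(t,off):
    r=150;h=10+off
    x=90-r*np.cos(t)+h*np.sin(t)+11; z=60+r*np.sin(t)+h*np.cos(t)
    return np.r_[o+ex*x/1000,z/1000]*100
last=None
for t,off in [(1,20),(1,5),(1,-1)]+[(t,-1) for t in np.arange(.9,-.01,-.1)]:
    c=tcp(t,off); print(round(t,2),off,c.round(2),'' if last is None else (c-last).round(2)); last=c
E
```

```text
1 20 [ 64.55 -11.6   20.24] 
1 5 [ 63.31 -11.38  19.43] [-1.24  0.22 -0.81]
1 -1 [ 62.81 -11.29  19.11] [-0.5   0.09 -0.32]
0.9 -1 [ 61.56 -11.06  18.31] [-1.25  0.23 -0.8 ]
0.8 -1 [ 60.39 -10.85  17.39] [-1.17  0.21 -0.92]
0.7 -1 [ 59.32 -10.66  16.35] [-1.07  0.19 -1.04]
0.6 -1 [ 58.36 -10.49  15.21] [-0.96  0.17 -1.14]
0.5 -1 [ 57.51 -10.33  13.98] [-0.85  0.15 -1.23]
0.4 -1 [ 56.79 -10.2   12.67] [-0.72  0.13 -1.31]
0.3 -1 [ 56.2  -10.1   11.29] [-0.59  0.11 -1.38]
0.2 -1 [ 55.75 -10.02   9.86] [-0.45  0.08 -1.43]
0.1 -1 [55.44 -9.96  8.39] [-0.31  0.06 -1.47]
0.0 -1 [55.28 -9.93  6.9 ] [-0.16  0.03 -1.49]
```

```bash
python3 -m jog '[[0,-0.7,0.12,-0.5,0],[0,-0.6,0.12,-0.5,0],[0,-0.6,0.12,-0.4,0],[0,-0.6,0.09,-0.4,0],[0,-0.6,0.1,-0.4,0],[0,-0.65,0.13,-0.4,0],[0,-0.6,0.1,-0.46,0],[0,-0.57,0.11,-0.46,0],[0,0,0,0,0],[0,0,0,0,0]]'
```

```text
t: 16.18
position: [0.604, -0.1081, 0.173]
tcp_rot: [0.092, 0.996, -0.0, -0.0]
wrist_force: [1.4, -0.6, 4.1]
gripper_width: 0.0003
grasp_force: 1.8
```

```bash
python3 -m jog '[[0,-0.53,0.1,-0.52,0],[0,-0.54,0.09,-0.52,0],[0,-0.48,0.09,-0.57,0],[0,-0.48,0.08,-0.57,0],[0,-0.42,0.08,-0.61,0],[0,-0.43,0.07,-0.62,0],[0,-0.36,0.07,-0.65,0],[0,-0.36,0.06,-0.66,0],[0,0,0,0,0],[0,0,0,0,0]]'
python3 - <<'E'
from h import *
p,d=optics.snapshot('scene'); t,d2=optics.snapshot('top')
cv2.imwrite('pics/c4.png',np.hstack([cv2.resize(p[180:420,240:500],(400,370)),cv2.resize(t[150:345,290:540],(400,370))])[:,:,::-1])
E
```

```text
t: 17.02
position: [0.5682, -0.1016, 0.1256]
tcp_rot: [0.092, 0.996, -0.0, -0.0]
wrist_force: [0.3, -1.8, 6.0]
gripper_width: -0.0
grasp_force: 2.3
```

View pics/c4.png

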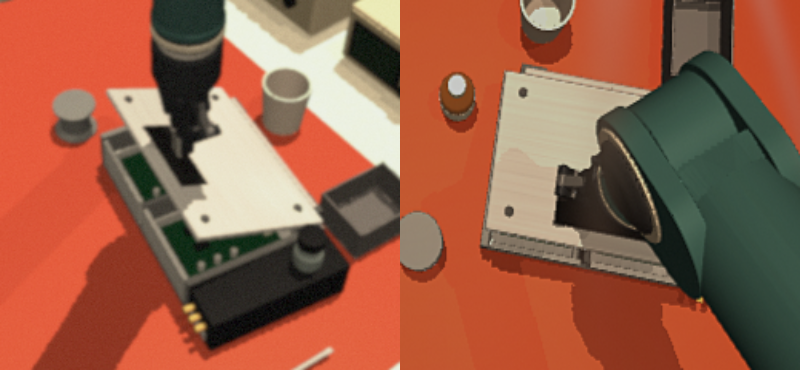

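The fingers press on the black pad (180,150 left panel), the cover is partly closed, and the jar at (310,250) is clear of the arm. Continuing to shut.

```bash
python3 -m jog '[[0,-0.29,0.06,-0.69,0],[0,-0.3,0.05,-0.69,0],[0,-0.22,0.04,-0.71,0],[0,-0.23,0.04,-0.72,0],[0,-0.15,0.03,-0.73,0],[0,-0.16,0.03,-0.74,0],[0,-0.08,0.02,-0.74,0],[0,-0.08,0.01,-0.6,0],[0,0,0,0,0],[0,0,0,0,0]]'
python3 -m jog '[[0,0,0,-0.1,0],[0,0,0,-0.1,0],[0,0,0,-0.1,0],[0,0,0,-0.1,0],[0,0,0,0,0],[0,0,0,0,0],[0,0,0,0,0],[0,0,0,0,0],[0,0,0,0,0],[0,0,0,0,0]]'
```

```text
t: 17.95
position: [0.5538, -0.0989, 0.0702]
tcp_rot: [0.092, 0.996, -0.0, 0.0]
wrist_force: [0.1, -2.4, 6.5]
gripper_width: 0.0
grasp_force: 3.0
t: 18.78
position: [0.5539, -0.0989, 0.0691]
tcp_rot: [0.092, 0.996, -0.002, 0.0]
wrist_force: [-8.5, -3.1, 29.4]
gripper_width: -0.0001
grasp_force: 14.9
```

```bash
python3 - <<'E'
from h import *
from station import manip
p,d=optics.snapshot('scene'); t,d2=optics.snapshot('top')
s=manip.state(); print(s['position'],s['wrist_force'],abs(s['dq']).max())
W=cloud('top',d2); P=W[195:255,350:375].reshape(-1,3); P=P[P[:,2]>.05]
n=np.linalg.svd(P-P.mean(0),full_matrices=False)[2][2]; print('cover tilt',np.arccos(abs(n[2])),P[:,2].mean())
cv2.imwrite('pics/c5.png',np.hstack([cv2.resize(p[180:420,240:500],(400,370)),cv2.resize(t[100:345,290:540],(400,370))])[:,:,::-1])
E
```

```text
[ 0.55387312 -0.09890781  0.06914795] [-8.41693335 -3.10621416 30.20257664] 0.0018768648020721385
cover tilt 1.5101903165850312 0.07220456909104817
```

View pics/c5.png

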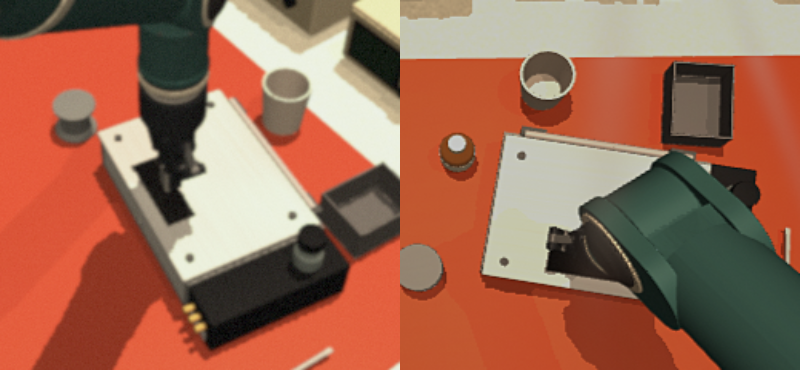

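The cover lies flat on the case, with the fingers on its pad at about (175,180) and holding at 30 N against the stop. No tray sticks out, and the bystanders stand where they were.

```bash
python3 -c "
from station import finish_job;print(finish_job())"
```

```text
the job is handed in; nothing more can be done
None
```

I pushed both trays home to their hard stops, then pushed the cover shut, and handed the job in at about 19 s with the fingers still holding it at about 30 N. The bystanders that show in the last pictures are where they were.

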